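# Open the charcoal cooker's draught slide over its heat guard with the bent hook

### The job

Take the bent hook out of its notched rest in the pull-out tray, reach it over the charcoal cooker's heat guard and draw the draught slide behind the guard fully open towards you, until it bears firmly on its stop: keep a steady pull of about 10 N on it for a second, and never press the hook on the cooker or its slide with more than 13 N. Touch the cooker and its slide with the hook only, then lay the hook back in its rest the way you found it, and leave everything else undisturbed.

Things in the scene. Friction and masses are not known exactly. Their poses are not given: they have to be found in the camera images.
- hook: The bent hook, about 0.2 kg, lying level in the rest. Origin: middle of its dark wood grip, 100 mm long (along its x), 18 mm wide (y), 24 mm tall (z). +x points to the bend. A round tail 14 mm thick runs on behind to x = -110 mm, a straight 8 mm steel bar runs on in front to the bend at x = +150 mm. Take it across the 18 mm, from above, gripping hard: a pull on the leg tends to turn it.
- hook_tip (a point): Lower end of the hook's leg, at (150, 0, -80) mm in the hook's frame: the bar (8 mm thick) turns straight down at x = 150 mm and ends 80 mm below the axis.
- tray: The pull-out steel tray, fixed, 200 mm (x) by 340 mm (y), walls 46 mm high, inner floor 16 mm over the ledge, bar handle on its -x side. Origin: centre of its underside, on the ledge. It holds the hook's rest and, below that, two cork coasters and a folded trivet (none higher than 31 mm over the ledge).
- rest (a point): Where the hook's origin belongs in its rest: (60, -20, 106) mm in the tray's frame; axes as the tray's. The hook's +x then points along the tray's +y, its leg hanging down inside the tray. The rest is two posts with 90-degree V notches (mouth 40 mm wide, 12 mm thick along y, tops 120 mm over the ledge), 80 mm to either side of this point along y: under the round tail and under the steel bar.
- cooker: The charcoal cooker, fixed, steel, 220 mm (x) by 460 mm (y), deck 55 mm over the ledge. Origin: centre of its underside; +x points to its rear. The heat guard is an upright sheet along the whole front at x = -98 mm; its rolled top edge, 10 mm thick, is 125 mm over the ledge. The draught slide lies on the deck at y = -120 mm; the tagine stands at (15, 125) mm, its top 268 mm over the ledge.
- slide_tab (a point): Middle of the back (+x) face of the slide's upright pull tab, 81 mm over the ledge; axes as the cooker's. The tab is a flat sheet 36 mm wide (y), 4 mm thick, its top 99 mm over the ledge. Behind it lie only the slide's plate (59 mm over the ledge) and the deck. Hook the leg behind this face and pull towards the guard (cooker's -x).
- slide (a joint): Travel of the draught slide towards the guard, m: 0 closed (tab's back face at cooker x = +2 mm), 0.040 fully open on a rigid stop (x = -38 mm). It starts between 0 and 0.012, resists with about 3 N of friction all the way and stays where it is left. Come onto the stop at a few mm/s: there a pull of 7 N or more (friction included) makes it bear firmly; more than 13 N bends it.
- tagine: Red-glazed tagine with conical lid, 200 mm across and 198 mm high; origin at the centre of its underside. Bystander.
- salt: Glass salt cellar with hinged lid, 84 mm square and 69 mm high; origin at the centre of its underside. Bystander.
- teaglass: Green tea glass, 64 mm across and 85 mm high, on the wooden board; origin at the centre of its underside. Bystander.
- spoon: Wooden spoon, 175 mm long, on the wooden board; origin at its underside. Bystander.
- trivet: Folded wooden trivet, 150 by 36 by 14 mm, in the tray; origin at the centre of its underside. Bystander.
- coaster1: Cork coaster, 88 mm across and 6 mm thick, in the tray; origin at the centre of its underside. Bystander.
- coaster2: The other cork coaster, alike, in the tray. Bystander.
- board: Wooden serving board, fixed, 170 by 260 by 18 mm with a short handle tab, on the other side of the robot from the tray; origin at the centre of its underside.

How it is judged (in metres and radians):
On the way, in this order (a step that is already met when the one before it is completed fails the run):
1. the hook is lifted clear of its rest (z of hook in the frame of rest above 0.04 m), for 0.1 s.
2. the slide is fully open (39 mm or more) and the hook bears on it with 7 N or more for 0.4 s (value of joint slide above 0.039 m and contact force between hook and slide above 7 N), for 0.4 s.
At the end, for the whole second after the job is handed in: The slide is fully open (within 2.5 mm of its stop) and the released hook lies still in both notches of its rest, bend towards the tray's +y and leg hanging down: its origin within 18 mm sideways and 6 mm in height of the rest point, the leg's end 65 mm or more below it (value of joint slide above 0.0375 m and horizontal distance between hook and rest below 0.018 m and z of hook in the frame of rest between -0.006 and 0.006 m and y of hook_tip in the frame of rest above 0.12 m and z of hook_tip in the frame of rest below -0.065 m and linear speed of hook below 0.02 m/s); the robot touches nothing.
It fails at once if the hook presses on the cooker, its guard or its slide with more than 13 N (contact force between hook and cooker above 13 N).
It fails at once if the gripper or arm touches the slide or pushes on the cooker (contact force between any of the fingers, the arm and cooker above 2 N).
It fails at once if a bystander is shifted by more than 20 mm (distance of any of tagine, salt, teaglass, spoon, trivet, coaster1, coaster2 from where it was at the start of the episode above 0.02 m).
It also fails if it takes over 67 s, if anything falls off the work surface, if the arm or the gripper's body presses on something with over 40 N, if the wrist force passes 120 N, or if a joint passes its speed limit or range.

### The arm

A 6-joint arm with a two-finger parallel gripper is mounted at the origin on the work surface. World frame = base frame: x ahead of the robot, y to its left, z up, the work surface at z = 0. Lengths are in mm, angles in rad, forces in N, time in s.
With the tool pointing down it reaches from about 275 to 1000 mm from the base axis. Payload 8.4 kg.
Tool frame: the origin (TCP) lies at the very end of the fingers, on their centre line; the grasp point (between the pads) lies 19 mm behind it; z points along the fingers, x is the direction in which the jaws open and shut, and the axes are right-handed (so a half turn about z gives the same grasp; the last joint's range is limited). The gripper opens to 85 mm and grips with 20 to 120 N. Pads are 22 mm wide; open, the fingers measure 114 mm over their backs; the gripper's body (76 mm by 85 mm) begins 54 mm behind the grasp point. The pads swing forward as they close: fully open they stand 13 mm farther back than shut.
Start: joints at [-1.129, 0.353, 1.633, -0, 1.155, -0.002], TCP at [268.358, -564.457, 231.281] pointing down, gripper open.
Joint ranges: [-2.63, 2.63], [-0.92, 2.1], [0.06, 2.66], [-1.3, 4.44], [0, 2.69], [-3.02, 3.02]. Speed limits (rad/s): [2.22, 2.22, 2.79, 3.14, 3.14, 3.14].

### API

Orientations are given as [roll, pitch, yaw] about the fixed x, y, z axes, in that order (R = Rz(yaw) Ry(pitch) Rx(roll)).
In Python, from rig import sense, grab_frame, calibration, sign_off gives the robot as it stands.
- The arm moves only by the tool servo_tool, never from a script. Its argument "series" is one flat list of numbers, 4 for each row, row after row: the shift along the world's x, y, z in m, then the turn about the world's z in degrees. In form: [x, y, z, yaw, x, y, z, yaw, ...]. A call has 1 to 8 rows; each row shifts and turns the commanded pose from where the row before left it; what a row does not reach is not made up. A row lasts 1/12 s, in which the tool goes at most 41.7 mm and 7.16 degrees, less where a joint would pass 70% of its speed; a pose out of reach is approached as far as the arm can. A call is refused whole if a number of a shift passes 0.0417 or a number of a turn 7.16, either way. A call with a gripper value outside its range is refused whole. "gripper" is the finger opening in m, from 0 to 0.0854, set as the call begins (left out, the last holds). The fingers move at their own pace and stop on an object; "newtons" is the grip in N (left out, the last holds). Time passes only in rows, so rows that do not move let the fingers close. It gives the time, the measured TCP pose, the force and the opening at its end, in the units of the state.
- sense(): the state, without advancing time (a new reading comes with each control period).
- grab_frame(name): name is "side" or "top" or "wrist"; returns the picture (480x640x3 uint8, blue, green, red); there is no depth.
- calibration(name): a dict with "fx", "fy", "cx", "cy" (pixels), "distortion" ([k1, k2, p1, p2, k3] as OpenCV has them; the pictures are not rectified), "rvec" (rotation vector, rad) and "tvec" (3), from world to camera coordinates, as OpenCV has them. Camera axes: x right, y down, z forward; pixel columns grow to the right and rows downward; lengths in mm; the calibration is good to about 2 mm. A picture is of the moment at which its call begins: read the wrist's pose just before it. calibration takes no time and is no camera call; for the wrist camera it gives the pose at the moment of the call.
- sign_off(): hands the job in, once; it reports no verdict.
The state is a dict: "clock": time; "qpos": joint angles; "qvel": joint speeds; "joint_efforts": joint torques, N m; "eef_pos": TCP position; "tcp_rot": TCP orientation; "contact_force": force on the tool from outside, world axes, zero at the start; "wrist_torque": the same for the moment, N m; "opening": opening from 0.0 (shut) to 1.0 (fully open).
Only numpy, scipy, OpenCV 4.12 (cv2) and the standard library are available. Lean on these libraries where they do the work, as an engineer would, in place of code of your own. Each camera call takes 0.05 s, during which the arm holds its last target. There are 200 camera calls.

## Working session

There is one attempt and no reset: what is moved stays moved. The work goes in short steps, Python scripts to look and compute and a tool call to move; the robot and the scene stay as the last step left them, time stands still between calls to the robot, and variables do not carry over. Pictures are saved under pics/ and viewed, about 8 in all and at most 12, crops included, and the job is handed in when it is done.

Besides the shell and the picture viewer there is one more tool, called after "Emit:" by a JSON object that holds its "name" and its "arguments", one argument or row to a line. servo_tool: Moves the arm, as the interface text tells. Its arguments: {"type":"object","properties":{"series":{"type":"array"},"gripper":{"type":"number"},"newtons":{"type":"number"}},"required":["series"]}

```bash
mkdir -p pics
cat > h.py <<'E'
import numpy as np, cv2
from rig import sense, grab_frame, calibration, sign_off
def K(c): return np.array([[c['fx'],0,c['cx']],[0,c['fy'],c['cy']],[0,0,1.]])
def ray(c,uv):
    d=np.array(c['distortion'],float)
    p=cv2.undistortPoints(np.array([[uv]],float),K(c),d)[0,0]
    R=cv2.Rodrigues(np.array(c['rvec'],float))[0]; t=np.array(c['tvec'],float).ravel()
    return -R.T@t, R.T@np.array([p[0],p[1],1.])
def atz(c,uv,z):
    o,d=ray(c,uv); return o+d*(z-o[2])/d[2]
def proj(c,P):
    return cv2.projectPoints(np.array(P,float).reshape(-1,3),np.array(c['rvec'],float),np.array(c['tvec'],float),K(c),np.array(c['distortion'],float))[0].reshape(-1,2)
E
python3 - <<'E'
from h import *
for n in('top','side','wrist'):
    c=calibration(n); print(n,{k:np.round(v,3) for k,v in c.items()}, 'cam at',ray(c,(320,240))[0].round())
    cv2.imwrite(f'pics/{n}0.png',grab_frame(n))
print(sense())
E
```

```text
top {'fx': np.float64(440.981), 'fy': np.float64(440.981), 'cx': np.float64(317.912), 'cy': np.float64(245.132), 'distortion': array([-0.002,  0.   ,  0.   ,  0.   ,  0.   ]), 'rvec': array([ 2.194, -2.144,  0.116]), 'tvec': array([  7.975, 533.199, 952.006])} cam at [ 431.   22. 1002.]
side {'fx': np.float64(546.518), 'fy': np.float64(546.518), 'cx': np.float64(320.555), 'cy': np.float64(238.892), 'distortion': array([-0.027,  0.   ,  0.   ,  0.   ,  0.   ]), 'rvec': array([ 0.447, -2.6  ,  1.344]), 'tvec': array([494.683, 178.806, 988.64 ])} cam at [205. 828. 726.]
wrist {'fx': np.float64(412.379), 'fy': np.float64(412.379), 'cx': np.float64(318.579), 'cy': np.float64(234.804), 'distortion': array([-0.005,  0.   ,  0.   ,  0.   ,  0.   ]), 'rvec': array([-2.457,  1.552,  0.214]), 'tvec': array([-623.227,  -35.358,  379.446])} cam at [ 329. -534.  374.]
{'clock': 0.15, 'qpos': array([-1.12940496e+00,  3.53489283e-01,  1.63393979e+00, -2.34869219e-06,
        1.15521263e+00, -2.37077590e-03]), 'qvel': array([-0.00163335,  0.00075628, -0.00186741, -0.00093091, -0.00059149,
       -0.00053111]), 'joint_efforts': array([-5.21448947e-04, -6.05635929e+01, -3.42339849e+01, -4.55165582e-05,
        6.09609662e-03,  3.05593767e-05]), 'eef_pos': array([ 268.20201607, -564.13615131,  230.74406772]), 'tcp_rot': array([-3.14159231e+00,  1.04904991e-03, -1.12703324e+00]), 'contact_force': array([-0.47581808,  0.37374313,  0.31115389]), 'wrist_torque': array([ 0.02871607, -0.07414226, -0.00267959]), 'opening': 1.003979183246438}
```

View pics/top0.png

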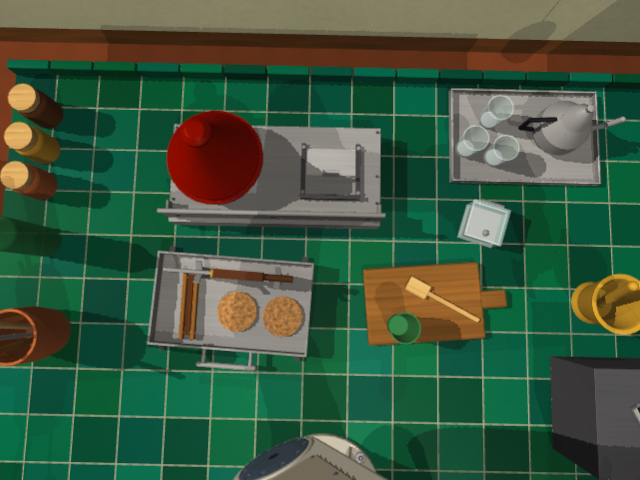

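View pics/side0.png

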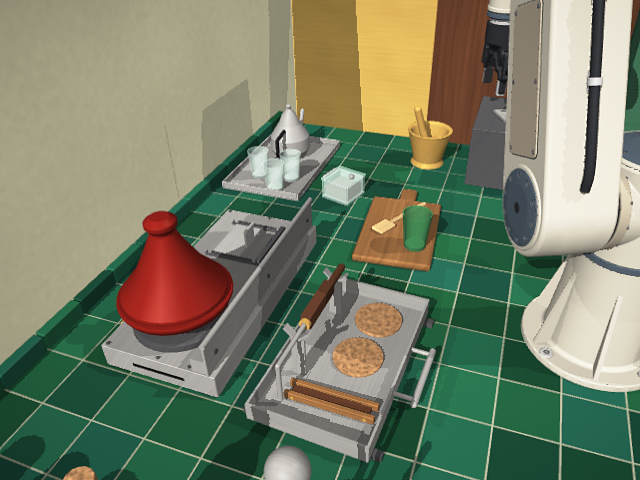

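Top view: cooker with the tagine at about (215,155), the slide near (332,175), the tray around (232,303) with the hook from (165,268) to (292,279). I'll enlarge that region.

Run:
```python
from h import *
i=cv2.imread('pics/top0.png')
cv2.imwrite('pics/c1.png',cv2.resize(i[160:360,140:400],None,fx=3,fy=3,interpolation=cv2.INTER_CUBIC))
```

```text
(no output)
```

View pics/c1.png

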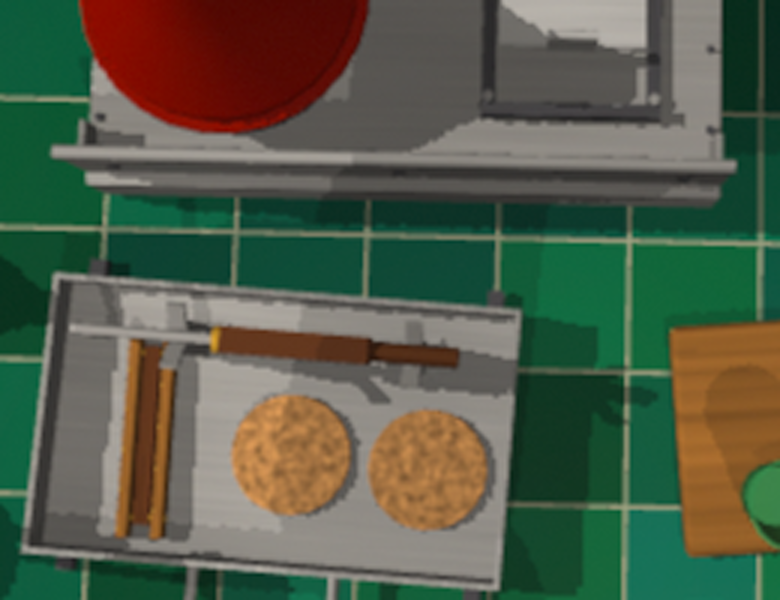

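Run:
```python
from h import *
c=calibration('top')
f=lambda x,y,z:atz(c,(140+x/3,160+y/3),z)
g1,g2=f(53,152,125),f(736,167,125)
print('guard',g1.round(1),g2.round(1),np.linalg.norm(g2-g1))
b,t=f(70,328,110),f(458,357,110)
print('bend,tail',b.round(1),t.round(1),np.linalg.norm(b-t)); u=(b-t)/np.linalg.norm(b-t)
print('hook orig by tail',(t+110*u).round(1),'grip ends',f(212,339,118).round(1),f(370,350,118).round(1),'yaw',np.degrees(np.arctan2(u[1],u[0])))
cs=[f(57,274,46),f(521,311,46),f(497,588,46),f(24,550,46)]
print('tray',[x.round(1) for x in cs]);
print('tab', f(548,42,99).round(1),f(597,44,99).round(1))
ct=np.mean(cs,0);
e=(cs[0]+cs[3]-cs[1]-cs[2]);e/=np.linalg.norm(e);ex=np.array([e[1],-e[0],0]);print('tray c',ct.round(1),np.degrees(np.arctan2(e[1],e[0])),'rest',(ct+60*ex-20*e).round(1))
d=g1-g2;d/=np.linalg.norm(d);gx=np.array([d[1],-d[0],0]);print('cooker y deg',np.degrees(np.arctan2(d[1],d[0])))
o=(g1+g2)/2+98*gx;print('cooker o',o.round(1),'closed tab',(o+2*gx-120*d).round(1),'open',(o-38*gx-120*d).round(1))
```

```text
guard [584.9 344.8 125. ] [ 585.6 -113.9  125. ] 458.70756309028695
bend,tail [467.8 331.6 110. ] [454.4  69.9 110. ] 262.0628784775268
hook orig by tail [460.  179.7 110. ] grip ends [462.3 233.8 118. ] [457.5 128.2 118. ] yaw 87.07066695056521
tray [array([509.3, 365.5,  46. ]), array([490.3,  28.7,  46. ]), array([293.6,  41. ,  46. ]), array([312.4, 377.1,  46. ])]
tab [675.4  14.   99. ] [674.8 -20.2  99. ]
tray c [401.4 203.1  46. ] 86.78809688302627 rest [460.2 179.7  46. ]
cooker y deg 90.08864007866512
cooker o [683.2 115.6 125. ] closed tab [685.4  -4.4 125. ] open [645.4  -4.5 125. ]
```

Emit:
{"name": "servo_tool", "arguments": {
  "series": [0.008,0.031,0,2.5,0.008,0.031,0,2.5,0.008,0.031,0,2.5,0.008,0.031,0,2.5,0.008,0.031,0,2.5,0.008,0.031,0,2.5,0.008,0.031,0,2.5,0.008,0.031,0,2.5],
  "gripper": 0.06
}}

```text
clock: 0.82
eef_pos: [332.3, -314.9, 231.1]
tcp_rot: [-3.142, 0.0, -0.776]
contact_force: [0.7, 0.8, -0.0]
opening: 0.706
```

Emit:
{"name": "servo_tool", "arguments": {
  "series": [0.008,0.031,0,2.5,0.008,0.031,0,2.5,0.008,0.031,0,2.5,0.008,0.031,0,2.5,0.008,0.031,0,2.5,0.008,0.031,0,2.5,0.008,0.031,0,2.5,0.008,0.031,0,2.5]
}}

```text
clock: 1.48
eef_pos: [396.3, -66.9, 231.4]
tcp_rot: [-3.142, -0.0, -0.427]
contact_force: [0.8, -0.3, 0.3]
opening: 0.701
```

Emit:
{"name": "servo_tool", "arguments": {
  "series": [0.008,0.031,0,2.7,0.008,0.031,0,2.7,0.008,0.031,0,2.7,0.008,0.031,0,2.7,0.008,0.031,0,2.7,0.008,0.031,0,2.7,0.008,0.031,0,2.7,0,0,0,2.7]
}}

```text
clock: 2.15
eef_pos: [453.7, 153.0, 231.4]
tcp_rot: [-3.139, -0.001, -0.047]
contact_force: [-1.0, -0.3, -0.9]
opening: 0.704
```

Run:
```python
from h import *
s=sense();print(s['clock'],s['eef_pos'],s['tcp_rot'])
c=calibration('wrist');i=grab_frame('wrist');cv2.imwrite('pics/w1.png',i)
print(proj(c,[[460,180,118],[462,234,118],[457.5,128,118],[454,70,113],[468,330,110]]).round())
```

```text
2.15 [453.73958651 152.99436794 231.40331393] [-3.13948555e+00 -1.28988121e-03 -4.72104555e-02]
[[327. 189.]
 [327.  98.]
 [327. 267.]
 [325. 342.]
 [330. -84.]]
```

View pics/w1.png

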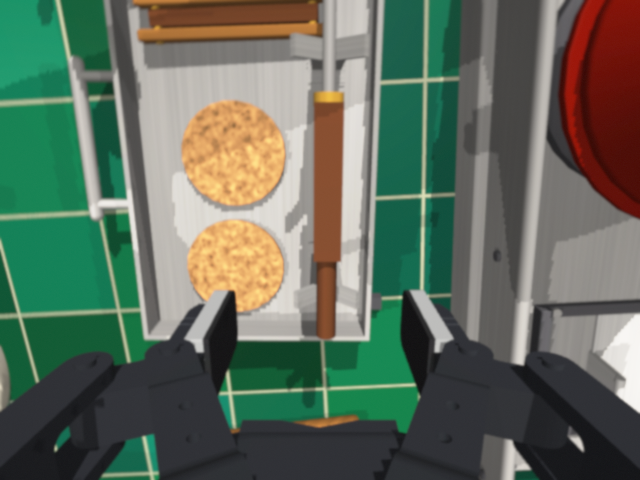

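Wrist view: the grip is centred at about (329,180) between the fingers, within 1 mm sideways and a few mm along y of the prediction. I'll go down onto it.

Emit:
{"name": "servo_tool", "arguments": {
  "series": [0.003,0.01,-0.015,0,0.002,0.01,-0.025,0,0.002,0.009,-0.025,0,0,0,-0.025,0,0,0,-0.025,0,0,0,-0.017,0,0,0,-0.012,0,0,0,0,0]
}}

```text
clock: 2.87
eef_pos: [457.4, 176.2, 84.9]
tcp_rot: [3.14, 0.004, -0.053]
contact_force: [0.0, -0.1, -0.0]
opening: 0.703
```

Emit:
{"name": "servo_tool", "arguments": {
  "series": [0,0,0,0,0,0,0,0,0,0,0,0,0,0,0,0,0,0,0,0,0,0,0,0],
  "gripper": 0.0,
  "newtons": 110
}}

```text
clock: 3.37
eef_pos: [461.0, 177.8, 88.6]
tcp_rot: [-3.14, -0.003, -0.052]
contact_force: [3.0, -2.4, 7.9]
opening: 0.196
```

Emit:
{"name": "servo_tool", "arguments": {
  "series": [0,0,0.01,0,0,0,0.015,0,0,0,0.02,0,0,0,0.025,0,0,0,0.025,0,0,0,0.025,0,0,0,0.02,0,0,0,0.005,0]
}}

```text
clock: 4.03
eef_pos: [460.2, 178.0, 235.9]
tcp_rot: [-3.14, -0.004, -0.052]
contact_force: [0.7, 0.7, -2.2]
opening: 0.189
```

Emit:
{"name": "servo_tool", "arguments": {
  "series": [-0.004,-0.015,0,0,-0.004,-0.025,0,0,-0.004,-0.03,0,0,-0.004,-0.03,0,0,-0.004,-0.03,0,0,-0.004,-0.025,0,0,-0.004,-0.02,0,0,-0.004,-0.01,0,0]
}}

```text
clock: 4.7
eef_pos: [426.0, -9.3, 231.6]
tcp_rot: [3.141, 0.002, -0.053]
contact_force: [-0.3, -0.2, -2.6]
opening: 0.189
```

Emit:
{"name": "servo_tool", "arguments": {
  "series": [0,0,0,-4,0,0,0,-6,0,0,0,-6,0,0,0,-6,0,0,0,-6,0,0,0,-6,0,0,0,-6,0,0,0,-6]
}}

```text
clock: 5.37
eef_pos: [426.6, -6.9, 231.7]
tcp_rot: [3.141, 0.001, -0.86]
contact_force: [-0.3, -0.4, -1.8]
opening: 0.187
```

Emit:
{"name": "servo_tool", "arguments": {
  "series": [0,0,0,-6,0,0,0,-6,0,0,0,-6,0,0,0,-6,0,0,0,-6,0,0,0,-6,0,0,0,-5,0,0,0,0]
}}

```text
clock: 6.03
eef_pos: [426.6, -7.0, 231.7]
tcp_rot: [3.14, 0.0, -1.574]
contact_force: [0.3, -0.0, -1.7]
opening: 0.192
```

Run:
```python
from h import *
s=sense();print(s['clock'],s['eef_pos'],s['tcp_rot'],s['contact_force'],s['wrist_torque'])
a=grab_frame('top');b=grab_frame('side')
cv2.imwrite('pics/m1.png',np.hstack([cv2.resize(a[110:310,240:400],None,fx=2.5,fy=2.5,interpolation=cv2.INTER_CUBIC),cv2.resize(b[150:350,200:360],None,fx=2.5,fy=2.5,interpolation=cv2.INTER_CUBIC)]))
```

```text
6.0333 [426.60209507  -6.98421683 231.69719381] [ 3.14004056e+00  3.66335200e-04 -1.57401631e+00] [ 0.27414384 -0.02600134 -1.68280693] [-0.04742319  0.12105105 -0.01467291]
```

View pics/m1.png

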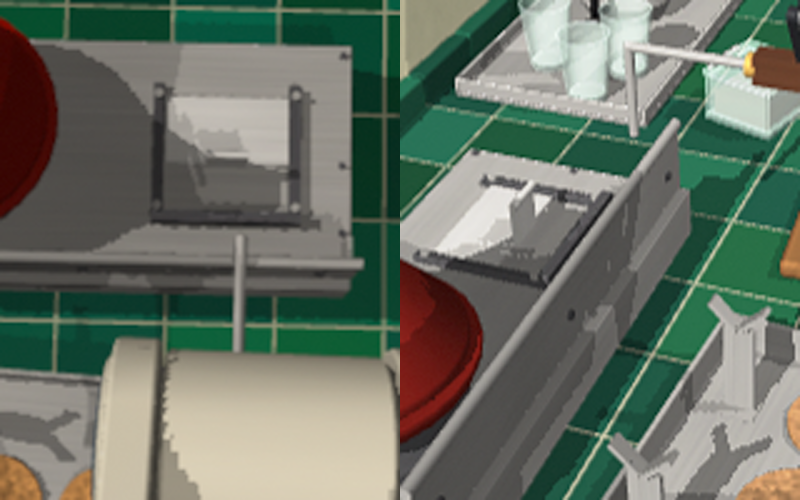

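Top: bend at about (336,205); side: bend about (293,168), leg end about (293.6,203.6); the tab stands behind the guard near side pixel (250,227).

Run:
```python
from h import *
t=calibration('top');s=calibration('side')
def tri(a,b):
    o1,d1=ray(t,a);o2,d2=ray(s,b)
    d1/=np.linalg.norm(d1);d2/=np.linalg.norm(d2)
    k=np.linalg.lstsq(np.c_[d1,-d2],o2-o1,rcond=None)[0];p,q=o1+d1*k[0],o2+d2*k[1]
    return ((p+q)/2).round(1),np.linalg.norm(p-q).round(1)
print(tri((336,205.2),(292.8,168)))
print('tip plane x=577', [ (lambda o,d:o+d*(x-o[0])/d[0])(*ray(s,(293.6,203.6))).round(1) for x in(572,577,582)])
print('bend by side', [ (lambda o,d:o+d*(x-o[0])/d[0])(*ray(s,(292.8,168))).round(1) for x in(572,577,582)])
print(proj(s,[[677,-21,99],[677,15,99],[677,-21,59],[677,15,59],[572,-7,170.5],[577,-7,250]]).round(1))
```

```text
(array([580.4,  -9.1, 246.4]), np.float64(0.4))
tip plane x=577 [array([572. ,  15. , 183.9]), array([577. ,   3.9, 176.5]), array([582. ,  -7.1, 169.1])]
bend by side [array([572. ,   9.2, 257. ]), array([577. ,  -1.9, 250.6]), array([582. , -13.1, 244.2])]
[[256.  221.5]
 [248.4 230.7]
 [257.7 237.1]
 [250.3 246.5]
 [298.3 203.9]
 [293.9 167.1]]
```

Emit:
{"name": "servo_tool", "arguments": {
  "series": [0.01,0.001,0,0,0.02,0.001,0,0,0.025,0.001,0,0,0.025,0.001,0,0,0.02,0,0,0,0.015,0,0,0,0,0,0,0,0,0,0,0]
}}

```text
clock: 6.8
eef_pos: [542.8, -3.3, 231.6]
tcp_rot: [3.14, 0.0, -1.569]
contact_force: [0.2, -0.5, -2.6]
opening: 0.193
```

Emit:
{"name": "servo_tool", "arguments": {
  "series": [0,0,-0.01,0,0,0,-0.015,0,0,0,-0.02,0,0,0,-0.02,0,0,0,-0.01,0,0,0,0,0,0,0,0,0]
}}

```text
clock: 7.38
eef_pos: [541.7, -3.4, 157.1]
tcp_rot: [3.14, 0.0, -1.57]
contact_force: [0.4, 0.3, -1.4]
opening: 0.189
```

Run:
```python
from h import *
s=sense();print(s['clock'],s['eef_pos'],s['tcp_rot'],s['contact_force'],s['wrist_torque'])
a=grab_frame('top');b=grab_frame('side')
cv2.imwrite('pics/m2.png',np.hstack([cv2.resize(a[130:230,280:360],None,fx=5,fy=5,interpolation=cv2.INTER_CUBIC),cv2.resize(b[150:250,210:290],None,fx=5,fy=5,interpolation=cv2.INTER_CUBIC)]))
```

```text
7.3833 [541.70108429  -3.41210461 157.06294765] [ 3.14037036e+00  4.41803270e-05 -1.57003410e+00] [ 0.38252856  0.27037808 -1.44235428] [-0.02470673  0.08753663  0.04790819]
```

View pics/m2.png

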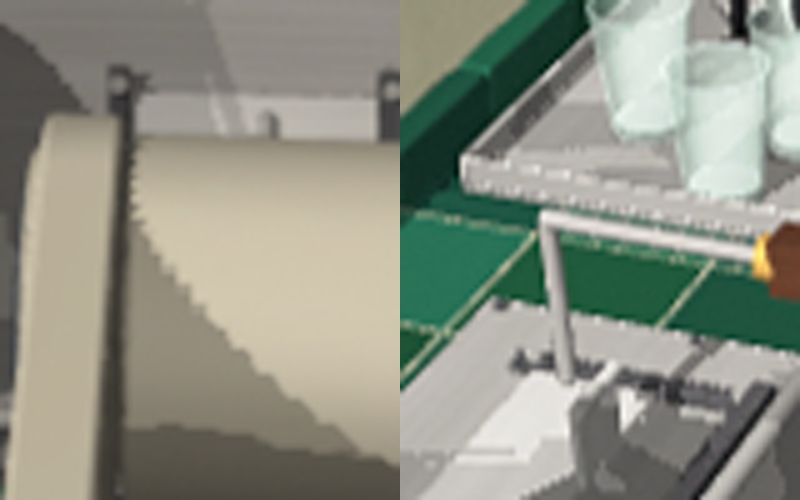

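Run:
```python
from h import *
s=calibration('side')
for x in (677,681,685): print(x,proj(s,[[x,-21,99],[x,15,99],[x-4,-21,99],[x-4,15,99]]).round(1).tolist())
for x in (690,694): print('tip',x,proj(s,[[x,-3.4,95.5]]).round(1), 'bend',proj(s,[[x,-3.4,175.5]]).round(1))
```

```text
677 [[256.0, 221.5], [248.4, 230.7], [257.8, 221.9], [250.1, 231.0]]
681 [[254.3, 221.2], [246.6, 230.3], [256.0, 221.5], [248.4, 230.7]]
685 [[252.6, 220.9], [244.9, 230.0], [254.3, 221.2], [246.6, 230.3]]
tip 690 [[246.9 226.3]] bend [[242.9 193.1]]
tip 694 [[245.2 225.9]] bend [[241.1 192.7]]
```

The leg end is at side pixel (243,226), behind the tab top edge (244–253, 230–224), with roughly 8 mm of relative clearance. I'll add a little margin and descend.

Emit:
{"name": "servo_tool", "arguments": {
  "series": [0.003,0,0,0,0,0,-0.004,0,0,0,-0.006,0,0,0,-0.006,0,0,0,-0.004,0,0,0,-0.002,0,0,0,0,0,0,0,0,0]
}}

```text
clock: 8.15
eef_pos: [545.2, -3.5, 135.0]
tcp_rot: [3.141, 0.0, -1.57]
contact_force: [1.0, 0.1, -1.2]
opening: 0.194
```

Emit:
{"name": "servo_tool", "arguments": {
  "series": [-0.001,0,0,0,-0.001,0,0,0,-0.001,0,0,0,-0.001,0,0,0,-0.001,0,0,0,-0.001,0,0,0,0,0,0,0,0,0,0,0]
}}

```text
clock: 8.82
eef_pos: [539.3, -3.5, 135.3]
tcp_rot: [3.142, 0.0, -1.57]
contact_force: [0.5, 0.6, -3.3]
opening: 0.19
```

Emit:
{"name": "servo_tool", "arguments": {
  "series": [-0.001,0,0,0,-0.001,0,0,0,-0.001,0,0,0,-0.001,0,0,0,-0.001,0,0,0,-0.001,0,0,0,0,0,0,0,0,0,0,0]
}}

```text
clock: 9.48
eef_pos: [533.5, -3.4, 135.4]
tcp_rot: [-3.141, -0.0, -1.57]
contact_force: [2.4, -0.8, -2.2]
opening: 0.192
```

Run:
```python
from h import *
s=sense();print(s['clock'],s['eef_pos'],s['tcp_rot'],s['contact_force'],s['wrist_torque'])
```

```text
9.4833 [533.49958105  -3.44890952 135.37674453] [-3.14122664e+00 -1.98430250e-06 -1.57026955e+00] [ 2.35114562 -0.82685473 -2.24180935] [-0.00910499 -0.33930891 -0.03526468]
```

Contact: Fx about 2.4 N, with a moment change. I'm pulling now and watching the force.

Emit:
{"name": "servo_tool", "arguments": {
  "series": [-0.001,0,0,0,-0.0015,0,0,0,-0.0015,0,0,0,-0.0015,0,0,0,-0.0015,0,0,0,-0.0015,0,0,0,-0.0015,0,0,0,-0.001,0,0,0]
}}

```text
clock: 10.15
eef_pos: [522.1, -3.5, 135.3]
tcp_rot: [3.142, 0.0, -1.57]
contact_force: [3.9, -0.7, -2.8]
opening: 0.192
```

Emit:
{"name": "servo_tool", "arguments": {
  "series": [-0.001,0,0,0,-0.001,0,0,0,-0.001,0,0,0,-0.001,0,0,0,-0.001,0,0,0,-0.001,0,0,0,-0.001,0,0,0,-0.001,0,0,0]
}}

```text
clock: 10.82
eef_pos: [514.3, -3.5, 135.3]
tcp_rot: [-3.142, -0.0, -1.57]
contact_force: [3.3, -0.8, -3.2]
opening: 0.193
```

Run:
```python
from h import *
s=sense();print(s['clock'],s['eef_pos'],s['tcp_rot'],s['contact_force'],s['wrist_torque'])
b=grab_frame('side')
cv2.imwrite('pics/m3.png',cv2.resize(b[160:280,210:350],None,fx=5,fy=5,interpolation=cv2.INTER_CUBIC))
```

```text
10.8167 [514.292057    -3.46165412 135.28367727] [-3.14157113e+00 -2.42704936e-05 -1.57024357e+00] [ 3.25425778 -0.75861847 -3.15148519] [-0.02337903 -0.48678161 -0.06102776]
```

View pics/m3.png

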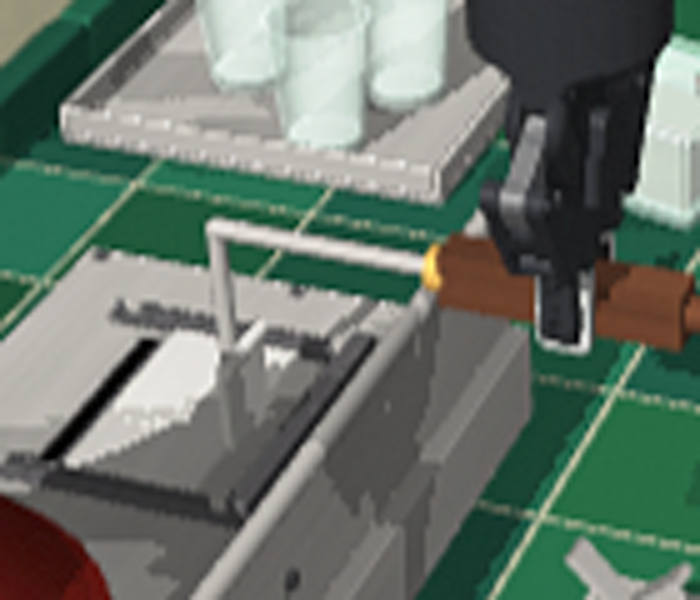

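The leg sits behind the tab and the slide is moving (a dark gap shows on its far side). I'll creep to the stop.

Emit:
{"name": "servo_tool", "arguments": {
  "series": [-0.0007,0,0,0,-0.0007,0,0,0,-0.0007,0,0,0,-0.0007,0,0,0,-0.0007,0,0,0,-0.0007,0,0,0,-0.0006,0,0,0,-0.0004,0,0,0]
}}

```text
clock: 11.53
eef_pos: [509.1, -3.4, 135.3]
tcp_rot: [3.142, 0.0, -1.57]
contact_force: [3.0, -0.8, -2.3]
opening: 0.192
```

Emit:
{"name": "servo_tool", "arguments": {
  "series": [-0.0004,0,0,0,-0.0004,0,0,0,-0.0004,0,0,0,-0.0004,0,0,0,-0.0004,0,0,0,-0.0004,0,0,0,-0.0004,0,0,0,-0.0004,0,0,0]
}}

```text
clock: 12.2
eef_pos: [505.9, -3.4, 135.3]
tcp_rot: [-3.142, 0.0, -1.57]
contact_force: [3.9, -1.3, -2.0]
opening: 0.192
```

Emit:
{"name": "servo_tool", "arguments": {
  "series": [-0.0003,0,0,0,-0.0003,0,0,0,-0.0003,0,0,0,-0.0003,0,0,0,-0.0003,0,0,0,-0.0003,0,0,0]
}}

```text
clock: 12.7
eef_pos: [504.2, -3.4, 135.3]
tcp_rot: [-3.142, 0.0, -1.57]
contact_force: [3.6, -0.0, -3.8]
opening: 0.192
```

Emit:
{"name": "servo_tool", "arguments": {
  "series": [-0.0003,0,0,0,-0.0003,0,0,0,-0.0003,0,0,0,-0.0003,0,0,0,-0.0003,0,0,0]
}}

```text
clock: 13.12
eef_pos: [502.6, -3.5, 135.3]
tcp_rot: [-3.142, 0.0, -1.57]
contact_force: [2.5, 0.1, -3.4]
opening: 0.19
```

Emit:
{"name": "servo_tool", "arguments": {
  "series": [-0.0003,0,0,0,-0.0003,0,0,0,-0.0003,0,0,0,-0.0003,0,0,0]
}}

```text
clock: 13.45
eef_pos: [501.4, -3.5, 135.3]
tcp_rot: [3.142, 0.0, -1.57]
contact_force: [3.9, 0.2, -2.9]
opening: 0.187
```

Emit:
{"name": "servo_tool", "arguments": {
  "series": [-0.0003,0,0,0,-0.0003,0,0,0,-0.0003,0,0,0,-0.0003,0,0,0]
}}

```text
clock: 13.78
eef_pos: [500.2, -3.5, 135.3]
tcp_rot: [-3.142, -0.0, -1.57]
contact_force: [2.3, -0.8, -2.7]
opening: 0.186
```

Emit:
{"name": "servo_tool", "arguments": {
  "series": [-0.0003,0,0,0,-0.0003,0,0,0,-0.0003,0,0,0]
}}

```text
clock: 14.03
eef_pos: [499.3, -3.5, 135.3]
tcp_rot: [-3.142, 0.0, -1.57]
contact_force: [2.7, -0.1, -2.4]
opening: 0.198
```

Emit:
{"name": "servo_tool", "arguments": {
  "series": [-0.0003,0,0,0,-0.0003,0,0,0,-0.0003,0,0,0]
}}

```text
clock: 14.28
eef_pos: [498.4, -3.5, 135.3]
tcp_rot: [-3.142, -0.0, -1.57]
contact_force: [1.8, 0.1, -3.0]
opening: 0.193
```

Emit:
{"name": "servo_tool", "arguments": {
  "series": [-0.0003,0,0,0,-0.0003,0,0,0,-0.0003,0,0,0]
}}

```text
clock: 14.53
eef_pos: [497.6, -3.4, 135.3]
tcp_rot: [-3.142, 0.0, -1.57]
contact_force: [3.8, -0.5, -3.9]
opening: 0.189
```

Emit:
{"name": "servo_tool", "arguments": {
  "series": [-0.0003,0,0,0,-0.0003,0,0,0,-0.0003,0,0,0]
}}

```text
clock: 14.78
eef_pos: [497.5, -3.5, 135.4]
tcp_rot: [-3.14, 0.0, -1.57]
contact_force: [7.5, 0.2, -6.5]
opening: 0.197
```

Emit:
{"name": "servo_tool", "arguments": {
  "series": [-0.0001,0,0,0,0,0,0,0]
}}

```text
clock: 14.95
eef_pos: [497.5, -3.5, 135.4]
tcp_rot: [-3.14, 0.0, -1.57]
contact_force: [6.9, 1.3, -5.9]
opening: 0.189
```

Run:
```python
from h import *
s=sense();print(s['clock'],s['eef_pos'],s['tcp_rot'],s['contact_force'],s['wrist_torque'])
```

```text
14.95 [497.54206868  -3.45604808 135.44598476] [-3.13957558e+00  1.49973824e-05 -1.57032631e+00] [ 6.91222302  1.31858427 -5.85251658] [-0.11043569 -0.96105953 -0.03794635]
```

Emit:
{"name": "servo_tool", "arguments": {
  "series": [-0.0002,0,0,0,0,0,0,0,0,0,0,0,0,0,0,0]
}}

```text
clock: 15.28
eef_pos: [497.6, -3.4, 135.5]
tcp_rot: [-3.139, 0.0, -1.57]
contact_force: [7.2, -0.4, -6.2]
opening: 0.192
```

Emit:
{"name": "servo_tool", "arguments": {
  "series": [0,0,0,0,0,0,0,0,0,0,0,0]
}}

```text
clock: 15.53
eef_pos: [497.5, -3.5, 135.4]
tcp_rot: [-3.139, -0.0, -1.57]
contact_force: [7.9, -0.6, -6.3]
opening: 0.193
```

Emit:
{"name": "servo_tool", "arguments": {
  "series": [-0.0003,0,0,0,0,0,0,0,0,0,0,0]
}}

```text
clock: 15.78
eef_pos: [497.6, -3.5, 135.5]
tcp_rot: [-3.139, -0.0, -1.57]
contact_force: [9.2, -0.1, -7.6]
opening: 0.194
```

Emit:
{"name": "servo_tool", "arguments": {
  "series": [0,0,0,0,0,0,0,0]
}}

```text
clock: 15.95
eef_pos: [497.5, -3.5, 135.5]
tcp_rot: [-3.139, -0.0, -1.57]
contact_force: [9.6, -0.1, -6.9]
opening: 0.191
```

Emit:
{"name": "servo_tool", "arguments": {
  "series": [0,0,0,0,0,0,0,0,0,0,0,0,0,0,0,0,0,0,0,0,0,0,0,0,0,0,0,0,0,0,0,0]
}}

```text
clock: 16.62
eef_pos: [497.5, -3.4, 135.5]
tcp_rot: [-3.139, 0.0, -1.57]
contact_force: [9.7, -0.1, -6.6]
opening: 0.191
```

Emit:
{"name": "servo_tool", "arguments": {
  "series": [0,0,0,0,0,0,0,0,0,0,0,0,0,0,0,0,0,0,0,0,0,0,0,0]
}}

```text
clock: 17.12
eef_pos: [497.6, -3.4, 135.5]
tcp_rot: [-3.139, 0.0, -1.57]
contact_force: [8.8, -0.7, -6.9]
opening: 0.191
```

Run:
```python
from h import *
s=sense();print(s['clock'],s['eef_pos'],s['tcp_rot'],s['contact_force'],s['wrist_torque'])
b=grab_frame('side')
cv2.imwrite('pics/m4.png',cv2.resize(b[160:280,210:350],None,fx=5,fy=5,interpolation=cv2.INTER_CUBIC))
```

```text
17.1167 [497.58133575  -3.43874412 135.5193067 ] [-3.13860602e+00  1.34996047e-05 -1.57029450e+00] [ 8.7656967  -0.7073561  -6.93015674] [-0.06571537 -1.08086444 -0.01333414]
```

View pics/m4.png

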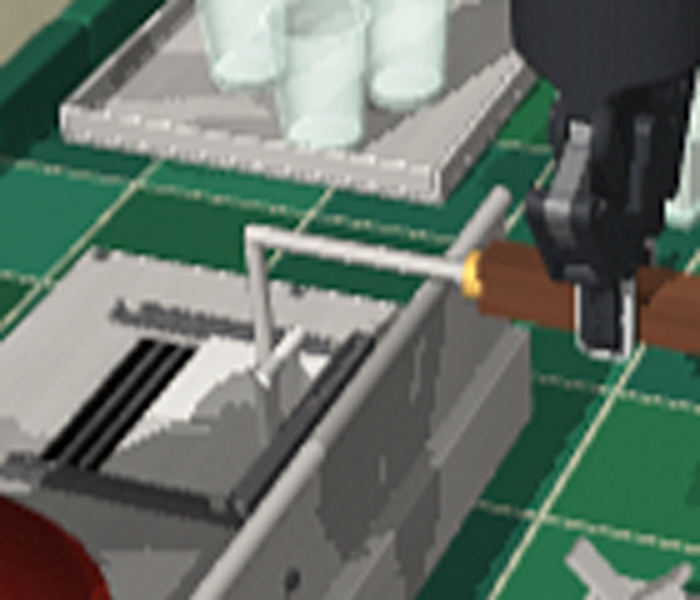

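The slide is fully open: two vent slots show, and the force held at about 9–10 N for over a second. I'll back off, lift clear and return.

Emit:
{"name": "servo_tool", "arguments": {
  "series": [0.001,0,0,0,0.001,0,0,0,0.002,0,0,0,0.002,0,0,0,0.002,0,0,0,0,0,0,0]
}}

```text
clock: 17.67
eef_pos: [504.1, -3.4, 135.2]
tcp_rot: [3.141, 0.0, -1.57]
contact_force: [-0.1, 0.1, -1.9]
opening: 0.193
```

Emit:
{"name": "servo_tool", "arguments": {
  "series": [0,0,0.004,0,0,0,0.008,0,0,0,0.012,0,0,0,0.016,0,0,0,0.02,0,0,0,0.02,0,0,0,0.016,0,0,0,0,0]
}}

```text
clock: 18.33
eef_pos: [505.9, -3.5, 235.1]
tcp_rot: [-3.136, -0.0, -1.57]
contact_force: [0.2, -0.0, -3.0]
opening: 0.192
```

Emit:
{"name": "servo_tool", "arguments": {
  "series": [-0.01,0,0,0,-0.015,0,0,0,-0.015,0,0,0,-0.015,0,0,0,-0.01,0,0,0,-0.009,0,0,0,0,0,0,0]
}}

```text
clock: 18.92
eef_pos: [427.9, -3.5, 230.6]
tcp_rot: [3.14, -0.0, -1.57]
contact_force: [-0.1, 0.1, -2.1]
opening: 0.189
```

Emit:
{"name": "servo_tool", "arguments": {
  "series": [0,0,0,4,0,0,0,6,0,0,0,6,0,0,0,6,0,0,0,6,0,0,0,6,0,0,0,6,0,0,0,6]
}}

```text
clock: 19.58
eef_pos: [430.6, -3.5, 231.1]
tcp_rot: [-3.141, -0.0, -0.762]
contact_force: [-0.8, 0.1, -2.0]
opening: 0.191
```

Emit:
{"name": "servo_tool", "arguments": {
  "series": [0,0,0,6,0,0,0,6,0,0,0,6,0,0,0,6,0,0,0,6,0,0,0,6,0,0,0,5,0,0,0,0]
}}

```text
clock: 20.25
eef_pos: [430.6, -3.5, 231.2]
tcp_rot: [3.142, -0.0, -0.048]
contact_force: [-0.4, 0.3, -2.7]
opening: 0.194
```

Emit:
{"name": "servo_tool", "arguments": {
  "series": [0.004,0.01,0,0,0.004,0.02,0,0,0.004,0.03,0,0,0.004,0.03,0,0,0.004,0.03,0,0,0.004,0.03,0,0,0.004,0.02,0,0,0.004,0.01,0,0]
}}

```text
clock: 20.92
eef_pos: [462.5, 179.7, 231.2]
tcp_rot: [-3.141, -0.0, -0.053]
contact_force: [-0.4, -0.6, -1.8]
opening: 0.189
```

Emit:
{"name": "servo_tool", "arguments": {
  "series": [0,0,0,0,0,0,0,0]
}}

```text
clock: 21.08
eef_pos: [462.0, 176.7, 231.0]
tcp_rot: [3.141, 0.0, -0.052]
contact_force: [0.4, -1.2, -2.3]
opening: 0.194
```

Run:
```python
from h import *
s=sense();print(s['clock'],s['eef_pos'],s['tcp_rot'],s['contact_force'],s['wrist_torque'])
a=grab_frame('side');w=grab_frame('wrist')
cv2.imwrite('pics/m5.png',np.hstack([cv2.resize(a[160:440,180:380],None,fx=2,fy=2,interpolation=cv2.INTER_CUBIC),cv2.resize(w[0:480,150:493],(400,560))]))
```

```text
21.0833 [462.03137669 176.67919107 230.97373485] [ 3.14097732e+00  4.98082887e-04 -5.20751132e-02] [ 0.39309648 -1.21336968 -2.34962713] [-0.03714332  0.02247202 -0.02794796]
```

View pics/m5.png

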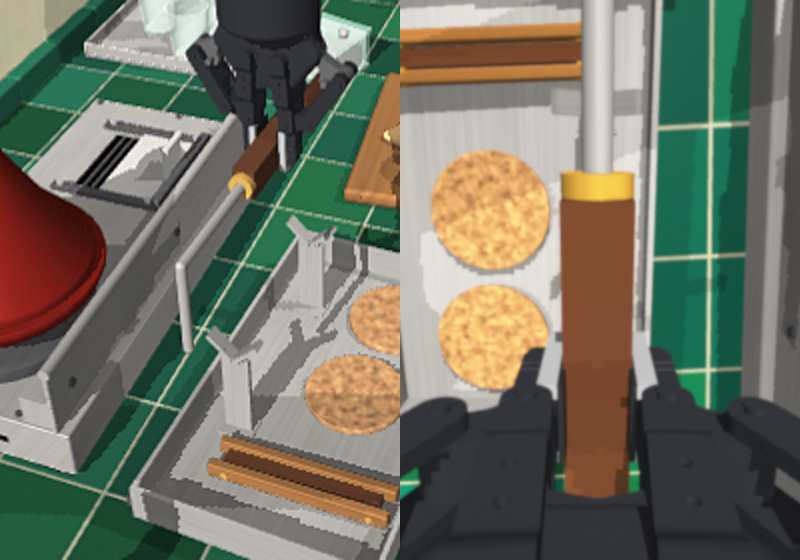

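The slide stays open, the hook is straight in the jaws and the pose nearly matches the pick-up pose. I'll lower it now.

Emit:
{"name": "servo_tool", "arguments": {
  "series": [-0.001,0.001,-0.015,0,0,0,-0.025,0,0,0,-0.03,0,0,0,-0.025,0,0,0,-0.018,0,0,0,-0.01,0,0,0,-0.007,0,0,0,-0.003,0]
}}

```text
clock: 21.85
eef_pos: [461.0, 176.9, 97.9]
tcp_rot: [3.141, 0.001, -0.053]
contact_force: [-0.0, -0.8, -2.1]
opening: 0.19
```

Emit:
{"name": "servo_tool", "arguments": {
  "series": [0,0,-0.002,0,0,0,-0.002,0,0,0,0,0,0,0,0,0]
}}

```text
clock: 22.18
eef_pos: [461.5, 177.7, 94.9]
tcp_rot: [-3.141, -0.001, -0.052]
contact_force: [0.9, -0.5, -2.1]
opening: 0.194
```

Emit:
{"name": "servo_tool", "arguments": {
  "series": [0,0,-0.002,0,0,0,-0.002,0,0,0,-0.001,0,0,0,0,0,0,0,0,0]
}}

```text
clock: 22.6
eef_pos: [461.1, 177.6, 89.3]
tcp_rot: [-3.142, -0.0, -0.052]
contact_force: [-0.8, 0.8, -1.6]
opening: 0.193
```

Emit:
{"name": "servo_tool", "arguments": {
  "series": [0,0,-0.001,0,0,0,0,0,0,0,0,0]
}}

```text
clock: 22.85
eef_pos: [461.2, 177.6, 88.9]
tcp_rot: [-3.141, -0.0, -0.052]
contact_force: [-2.7, -1.3, 6.4]
opening: 0.194
```

Seated at the same height and load as at pick-up, so I'll release.

Emit:
{"name": "servo_tool", "arguments": {
  "series": [0,0,0,0,0,0,0,0,0,0,0,0,0,0,0,0,0,0,0,0,0,0,0,0,0,0,0,0],
  "gripper": 0.06
}}

```text
clock: 23.43
eef_pos: [461.1, 177.5, 88.2]
tcp_rot: [3.142, 0.0, -0.052]
contact_force: [-0.1, 0.1, 0.3]
opening: 0.703
```

Emit:
{"name": "servo_tool", "arguments": {
  "series": [0,0,0.008,0,0,0,0.015,0,0,0,0.025,0,0,0,0.03,0,0,0,0.03,0,0,0,0.03,0,0,0,0.02,0,0,0,0.01,0]
}}

```text
clock: 24.1
eef_pos: [462.2, 178.0, 259.9]
tcp_rot: [-3.14, -0.004, -0.052]
contact_force: [0.6, -0.2, 0.0]
opening: 0.702
```

Emit:
{"name": "servo_tool", "arguments": {
  "series": [-0.005,-0.02,0.01,0,-0.01,-0.03,0,0,-0.01,-0.03,0,0,-0.01,-0.03,0,0,-0.01,-0.03,0,0,-0.01,-0.03,0,0,-0.005,-0.02,0,0,0,0,0,0]
}}

```text
clock: 24.77
eef_pos: [399.4, -15.1, 265.9]
tcp_rot: [3.14, 0.001, -0.054]
contact_force: [0.3, 0.4, -0.2]
opening: 0.702
```

Emit:
{"name": "servo_tool", "arguments": {
  "series": [0,0,0,0,0,-0.03,0,0,0,-0.035,0,0,0,-0.035,0,0,0,-0.035,0,0,0,-0.03,0,0,0,-0.02,0,0,0,0,0,0]
}}

```text
clock: 25.43
eef_pos: [401.8, -199.7, 266.0]
tcp_rot: [3.141, -0.0, -0.053]
contact_force: [0.1, 0.6, -0.5]
opening: 0.697
```

Run:
```python
from h import *
s=sense();print(s['clock'],s['eef_pos'],s['contact_force'])
a=grab_frame('top');b=grab_frame('side');cv2.imwrite('pics/topE.png',a)
d=cv2.absdiff(a,cv2.imread('pics/top0.png')).max(2)
print('changed in tray',(d[245:360,145:315]>40).sum())
cv2.imwrite('pics/m6.png',np.hstack([cv2.resize(a[120:360,145:345],None,fx=2,fy=2,interpolation=cv2.INTER_CUBIC),cv2.resize(b[200:440,200:400],None,fx=2,fy=2,interpolation=cv2.INTER_CUBIC)]))
```

```text
25.4333 [ 401.84094946 -199.71513754  266.04078143] [ 0.08825169  0.55038669 -0.47716269]
changed in tray 0
```

View pics/m6.png

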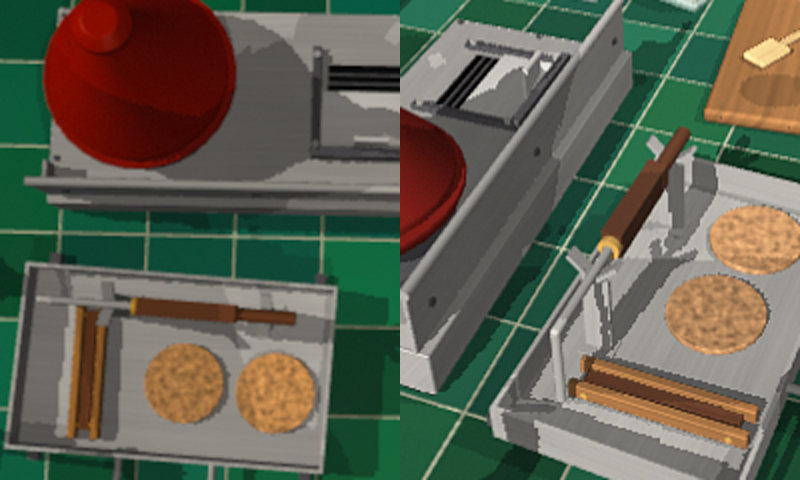

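The hook lies in both notches with its leg down, the slide is open and no tray pixel differs from the first picture. I'm handing in.

```bash
python3 -c "
from rig import sign_off
print(sign_off())"
```

```text
the job is handed in; nothing more can be done
None
```

The job is done and handed in at about 25.5 s of robot time; the sign-off gives no verdict.

- **Slide:** I took the hook from its rest, reached it over the guard and drew the slide onto its stop. The pull held at about 9–10 N along x for over 1.3 s. The highest reading, counting a vertical part of roughly 4–5 N, was about 10.5 N, under the 13 N limit. I read the force only at the end of each move, so a short peak in between would not have shown.
- **Hook:** It went back at nearly the same gripper pose as at pick-up, within 0.5 mm, and I released it there.
- **Last checks:** The final pictures show the slide open with its vent slots exposed. The hook lies in both notches, bend towards the tray's +y and leg hanging down. No pixel of the tray area in the top view differs noticeably from the start, and the arm is clear.
- **Disagreements:** The side camera sat about 3 px off the arm's own readings, so I used its positions only relative to each other. The stop came about 2 mm further towards the guard than the guard measurement predicted, within the calibration error.
- **Not checked:** I did not measure the tagine, salt cellar, tea glass or spoon again at the end. The arm never went near them below about 230 mm, apart from the work at the slide.

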